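Load the tortilla warmer and set its heat wheel

TASK

Take the wooden tray from the storage rack, where it was put away handle first, and slide it pan first into the mouth of the steel warmer until the whole pan is inside, with the handle sticking out towards you. Then turn the wheel on top of the warmer until the pointer on its rim is in line with the small brass tab on the warmer's top, and let go. Do not shift the tab, and leave the pot, mug and jar where they stand.

Things in the scene. Friction and masses are not known exactly. Their poses are not given: they have to be found in the camera images.
- tray_pan (a point): Centre of the pan of the loose pale wooden tray, 14 mm above its underside. Pan open-topped, 110 mm (x) by 120 mm (y), 28 mm high, walls 10 mm thick, floor 10 mm. The bar handle is on its -x side; the wall opposite is centred 50 mm along +x. 0.15 to 0.31 kg. Starts on the rack's deck (underside 35 mm above the counter), handle under the rack's shelf, pan in the open
- tray_handle (a point): Point on the tray's handle bar, 115 mm along -x from the pan's centre and 14 mm above the tray's underside. The bar is 18 mm wide (y), from 4 to 26 mm above the underside, and runs from the pan's wall (55 mm from the pan's centre) to 156 mm from it
- oven: Fixed stainless steel tortilla warmer, 200 mm deep (x), 240 wide (y), 120 high; origin at the centre of its underside on the counter. The front face (x = -100 mm) has the mouth: 150 mm wide, centred on y = 0, 45 mm high from the counter up (no floor or sill: the tray slides on the counter); its back wall is 140 mm behind the face
- dial_grip (a point): Point on the upright axis of the wheel on the warmer's top, 162 mm above the counter, 45 mm in front of the warmer's centre. A ribbed grey drum 60 mm across, 132 to 172 mm above the counter, taken across at any yaw, on a black skirt 88 mm across (122 to 132 mm). Turns both ways, 2.8 rad either side of the warmer's +x, friction 0.06 N m; stays where left. Pointer starts to the left of the tab
- pointer (a point): Tip of the small white pointer bar (6 mm wide) fixed on the wheel's skirt, 52 mm from the wheel's axis and 130 mm above the counter; it goes round with the wheel
- mark (a point): Inner end of the small brass tab (14 mm long, 8 wide, 10 high, top 131 mm above the counter) standing just outside the skirt on the side away from the robot, 57 mm from the wheel's axis. When pointer and tab are in line from the axis their tips are 5 mm apart. It sits on a stiff ring and must not be shifted
- rack: Fixed dark wooden rack, left or right of the warmer (the clay pot is on the other side); origin on the counter. Open to -x. Deck 160 mm wide (y), x = -80 to 110 mm, top 35 mm high. A shelf 180 mm wide covers x = 0 to 130 mm, underside 83 mm, top 95 mm high, on four posts; jars up to 182 mm high stand on it at x = 65 to 125 mm
- pot: Clay bean pot with its lid, 160 mm across (190 over the ears), 158 mm high, loose; origin at the centre of its underside
- mug: White mug, 76 mm across, handle at its +y out to about 70 mm, 80 mm high, loose; origin at the centre of its underside
- jar: Glass jar with a wooden cap, 60 mm across, 90 mm high, loose; origin at the centre of its underside
Mind the look-alikes: they are no part of the job. What is shaped like the part that bears tray_pan but turquoise is not meant.

How it is judged:
By the outcome, as a careful person would: the job done as asked, in the order asked, and still so for the second after the job is handed in, with the robot touching nothing.
It also fails if it takes over 72 s, if anything falls off the work surface, if the arm or the gripper's body presses on something with over 40 N, if the wrist force passes 120 N, or if a joint passes its speed limit or range.

ROBOT

A 6-joint arm with a two-finger parallel gripper is mounted at the origin on the work surface. World frame = base frame: x ahead of the robot, y to its left, z up, the work surface at z = 0. Lengths are in mm, angles in degrees, forces in N, time in s.
With the tool pointing down it reaches from about 350 to 850 mm from the base axis. Payload 8.1 kg.
Tool frame: the origin (TCP) lies on the centre line of the jaws, within the pads' length; the fingertips stand 11 mm ahead of it and the grasp point (between the pads) lies 8 mm behind it; z points along the fingers, y is the direction in which the jaws open and shut (so a half turn about z gives the same grasp; the last joint's range is limited). The gripper opens to 85 mm and grips with 20 to 120 N. Pads are 22 mm wide; open, the fingers measure 114 mm over their backs; the gripper's body (76 mm by 85 mm) begins 54 mm behind the grasp point. The pads swing forward as they close: fully open they stand 13 mm farther back than shut.
Start: joints at [61.284, 7.471, 85.268, -0, 87.261, -4.893], TCP at [242.333, 548.89, 242.292] pointing down, gripper open.
Joint ranges: [-169.43, 169.43], [-51.17, 129.36], [1.28, 143.12], [-76.62, 256.62], [0, 156.53], [-152.29, 152.29]. Speed limits (degrees/s): [136.94, 136.94, 159.86, 180, 180, 180].

INTERFACE

Orientations are given as [roll, pitch, yaw] about the fixed x, y, z axes, in that order (R = Rz(yaw) Ry(pitch) Rx(roll)).
In Python, from bench import telemetry, viewer, r gives the robot as it stands.
- The arm moves only by the shell command python3 -m inch 'ROWS' [FORCE]. ROWS is JSON, a list of rows, each a list of 3 entries, a list of its own where there are three numbers: the shift along the tool's x, y, z in cm, then the turn, a rotation vector about the tool's x, y, z in rad, then the opening, from 0 (shut) to 1 (fully open). A call has 1 to 20 rows; each row is the pose to reach, as a shift and turn from the pose commanded when the call began, along the tool's axes at that moment; what a row does not reach only later rows make up. A row lasts 1/10 s, in which the tool goes at most 50 mm and 8.59 degrees, less where a joint would pass 70% of its speed; a pose out of reach is approached as far as the arm can. A call with a gripper value outside its range is refused whole. The fingers move at their own pace and stop on an object; FORCE is the grip in N (left out, the last holds). Time passes only in rows, so rows that repeat a pose let the fingers close. It gives the time, the measured TCP pose, the force and the opening at its end, in the units of the state.
- telemetry.sense(): the state, without advancing time (a new reading comes with each control period).
- viewer.snapshot(name): name is "side" or "top" or "wrist"; returns the picture (420x560x3 uint8, red, green, blue); there is no depth.
- viewer.camera_model(name): a dict with "fx", "fy", "cx", "cy" (pixels), "cam_to_world" (4x4, takes a point from camera to world coordinates); the wrist camera has in their place "mount" (4x4, takes a point from camera to tool coordinates, whose origin is the TCP and whose axes are the flange's). Camera axes: x right, y down, z forward; pixel columns grow to the right and rows downward; lengths in mm; the calibration is good to about 2 mm. A picture is of the moment at which its call begins: read the wrist's pose just before it. camera_model takes no time and is no camera call.
- r.hand_in(): hands the job in, once; it reports no verdict.
The state is a dict: "time": time; "joint_pos": joint angles; "qd": joint speeds; "joint_efforts": joint torques, N m; "tool_pos": TCP position; "tcp_rot": TCP orientation; "ft_force": force on the tool from outside, world axes, zero at the start; "wrist_torque": the same for the moment, N m; "finger_gap": finger opening in mm.
Only numpy, scipy, OpenCV 4.12 (cv2) and the standard library are available. Lean on these libraries where they do the work, as an engineer would, in place of code of your own. Each camera call takes 0.05 s, during which the arm holds its last target.

## Working session

There is one attempt and no reset: what is moved stays moved. The work goes in short steps, Python scripts to look and compute and a shell command to move; the robot and the scene stay as the last step left them, time stands still between calls to the robot, and variables do not carry over. Pictures are saved under pics/ and viewed, and the job is handed in when it is done.

```bash
mkdir -p pics; ls; python3 - <<'E'
from bench import telemetry, viewer, r
import cv2, numpy as np
print(telemetry.sense())
for n in ["side","top","wrist"]:
    im=viewer.snapshot(n); cv2.imwrite(f"pics/{n}0.png",im[:,:,::-1])
    m=viewer.camera_model(n); print(n,{k:np.round(v,4).tolist() for k,v in m.items()})
E
```

```text
pics
{'time': 0.0, 'joint_pos': array([ 6.12830430e+01,  7.51603116e+00,  8.53293192e+01, -4.14462434e-04,
        8.72623661e+01, -4.89342987e+00]), 'qd': array([-0.02092953, -0.00095881,  0.04303326,  0.04306918, -0.12290829,
        0.0934206 ]), 'joint_efforts': array([ 4.40968925e-04, -5.69399321e+01, -5.00552416e+01, -1.38982459e-04,
        1.51069608e-02,  9.25361223e-05]), 'tool_pos': array([242.07985727, 548.41150953, 241.23441803]), 'tcp_rot': array([-1.79892641e+02, -8.77604870e-03,  1.56176485e+02]), 'ft_force': array([-0.49942805, -0.85028346,  1.13692397]), 'wrist_torque': array([ 0.01434977, -0.01808342, -0.02375575]), 'finger_gap': 85.29431708192159}
side {'fx': 402.8729, 'fy': 402.8729, 'cx': 279.924, 'cy': 216.1778, 'cam_to_world': [[0.9942, -0.0711, 0.081, 438.6471], [-0.1072, -0.7272, 0.6779, -1020.4918], [0.0107, -0.6827, -0.7306, 1086.6388], [0.0, 0.0, 0.0, 1.0]]}
top {'fx': 477.0738, 'fy': 477.0738, 'cx': 289.3563, 'cy': 209.0794, 'cam_to_world': [[0.0148, -0.9932, 0.1154, 367.834], [-0.9998, -0.0129, 0.0174, -143.0032], [-0.0158, -0.1156, -0.9932, 1497.9899], [0.0, 0.0, 0.0, 1.0]]}
wrist {'fx': 353.9161, 'fy': 353.9161, 'cx': 280.6513, 'cy': 209.4763, 'mount': [[0.0004, -0.9661, -0.2583, 65.6453], [1.0, 0.0006, -0.0011, 0.9588], [0.0012, -0.2583, 0.9661, -130.9795], [0.0, 0.0, 0.0, 1.0]]}
```

View pics/side0.png

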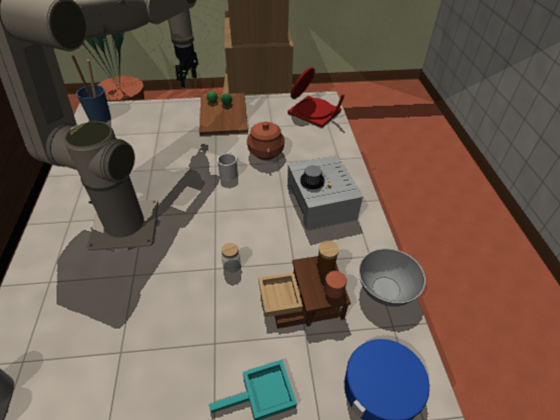

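View pics/top0.png

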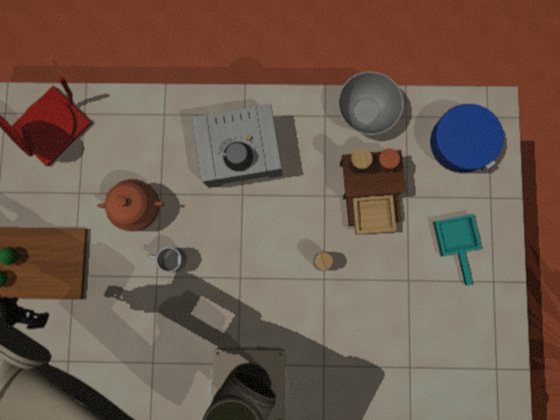

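View pics/wrist0.png

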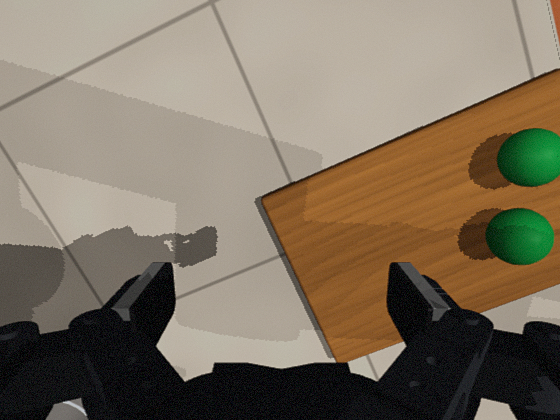

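The top view (up = +x, left = +y) shows the warmer at about (237,145), with its wheel at (238,153). The rack is at (373,185) with the pale tray's pan at (375,215). The jar is at (323,261), the mug at (170,259), the pot at (132,205), and the turquoise decoy at (460,240). I'll enlarge the parts that matter.

```bash
cat > h.py <<'E'
import numpy as np, cv2
from bench import telemetry, viewer, r
from scipy.spatial.transform import Rotation as R
def T_tool(s):
    T=np.eye(4); T[:3,:3]=R.from_euler('xyz',s['tcp_rot'],degrees=True).as_matrix(); T[:3,3]=s['tool_pos']; return T
def cam(name,s=None):
    m=viewer.camera_model(name)
    T=m['cam_to_world'] if 'cam_to_world' in m else T_tool(s)@m['mount']
    return m,np.array(T)
def px2w(c,uv,z):
    m,T=c; uv=np.atleast_2d(uv).astype(float)
    d=np.c_[(uv[:,0]-m['cx'])/m['fx'],(uv[:,1]-m['cy'])/m['fy'],np.ones(len(uv))]@T[:3,:3].T
    o=T[:3,3]; return o+d*((z-o[2])/d[:,2])[:,None]
def w2px(c,P):
    m,T=c; P=np.atleast_2d(P).astype(float)
    q=(P-T[:3,3])@T[:3,:3]
    return np.c_[m['fx']*q[:,0]/q[:,2]+m['cx'],m['fy']*q[:,1]/q[:,2]+m['cy']]
def crop(im,x0,y0,x1,y1,k,fn):
    c=cv2.resize(im[y0:y1,x0:x1],None,fx=k,fy=k,interpolation=cv2.INTER_CUBIC); cv2.imwrite(fn,c)
E
python3 - <<'E'
from h import *
im=cv2.imread('pics/top0.png')
crop(im,185,95,295,195,7,'pics/top0_oven.png')
crop(im,305,140,415,280,5,'pics/top0_rack.png')
c=cam('top')
print(px2w(c,[[238,153],[323,261],[170,259],[132,205],[375,215]],[50]))
E
```

```text
[[ 709.22850324   44.37053713   50.        ]
 [ 379.83901598 -221.38283671   50.        ]
 [ 379.06590153  241.92063922   50.        ]
 [ 542.43505386  366.48423363   50.        ]
 [ 521.31818408 -378.51819051   50.        ]]
```

View pics/top0_oven.png

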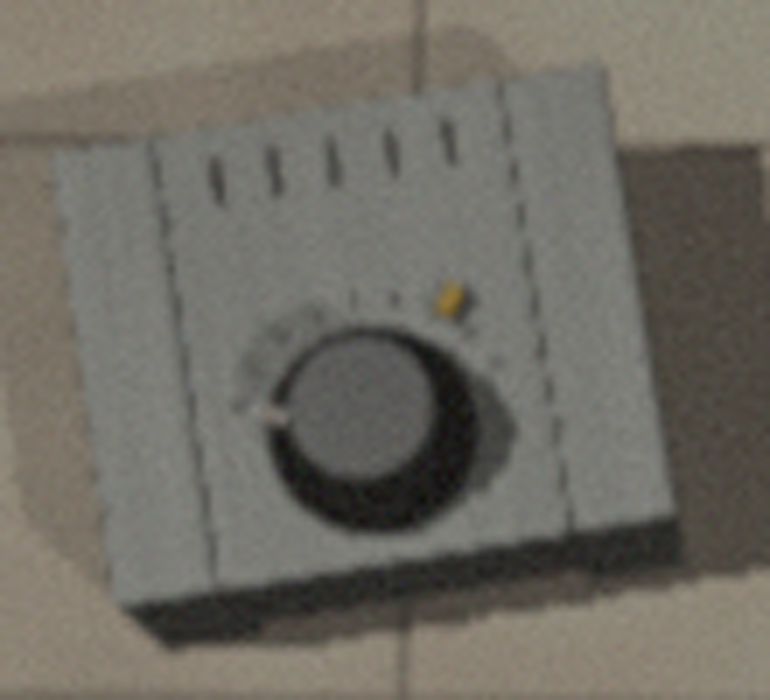

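View pics/top0_rack.png

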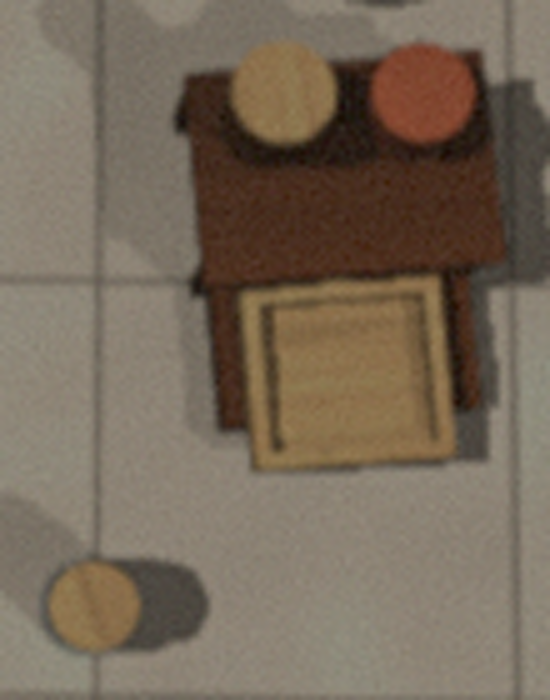

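The warmer's top corners in the crop are (55,152), (605,68), (680,520) and (115,605). The pointer is at about (272,415) and the tab at (450,300). The pan's rim corners are (240,292), (442,278), (457,458) and (252,470). I'll fit poses to these.

```bash
python3 - <<'E'
from h import *
c=cam('top')
def un(p,k,ox,oy): return (np.array(p,float)+.5)/k-.5+[ox,oy]
def fit(W,M):
    # 2D rigid M->W
    mw,mm=W.mean(0),M.mean(0); A=(W-mw);B=(M-mm)
    a=np.arctan2((B[:,0]*A[:,1]-B[:,1]*A[:,0]).sum(),(A*B).sum())
    Rm=np.array([[np.cos(a),-np.sin(a)],[np.sin(a),np.cos(a)]])
    t=mw-Rm@mm; return np.degrees(a),t,W-(M@Rm.T+t)
ov=px2w(c,un([(55,152),(605,68),(680,520),(115,605)],7,185,95),120)[:,:2]
print('oven',fit(ov,np.array([(100,120),(100,-120),(-100,-120),(-100,120)])))
pan=px2w(c,un([(240,292),(442,278),(457,458),(252,470)],5,305,140),63)[:,:2]
print('pan(facing: handle +x)',fit(pan,np.array([(-55,-60),(-55,60),(55,60),(55,-60)])))
rk=px2w(c,un([(190,75),(482,50),(505,262),(204,285)],5,305,140),95)[:,:2]
print('rack',fit(rk,np.array([(130,90),(130,-90),(0,-90),(0,90)])))
dk=px2w(c,un([(362,407)],7,185,95),172);print('drum top',dk)
pt=px2w(c,un([(258,413),(272,415),(287,418)],7,185,95),130);print('ptr',pt)
tb=px2w(c,un([(450,300),(455,285),(441,310)],7,185,95),131);print('tab',tb)
print('jar',px2w(c,un([(95,605)],5,305,140),90),'mug',px2w(c,[[170,259]],80),'pot',px2w(c,[[128,204]],120))
E
```

```text
oven (np.float64(9.613412482913237), array([724.88987572,  40.63544522]), array([[-0.37082678, -0.98507591],
       [-1.24694979,  1.60811892],
       [ 0.2718468 , -0.26465258],
       [ 1.34592977, -0.35839042]]))
pan(facing: handle +x) (np.float64(-175.7798219786797), array([ 521.65952745, -373.8177074 ]), array([[-1.2470527 ,  0.91386635],
       [ 0.01929502, -1.51021339],
       [ 0.64959568, -1.27182541],
       [ 0.578162  ,  1.86817245]]))
rack (np.float64(5.114520074696487), array([ 577.27819741, -373.66004008]), array([[-1.54147769e+00, -3.05983621e+00],
       [-3.78749545e-01,  1.74218616e+00],
       [ 9.32393944e-01,  1.31766578e+00],
       [ 9.87833294e-01, -1.57194676e-05]]))
drum top [[681.23928146  33.4879982  172.        ]]
ptr [[688.11807846  82.67312757 130.        ]
 [687.32811888  76.76611236 130.        ]
 [686.11564469  70.42788433 130.        ]]
tab [[737.20890347   3.18043684 131.        ]
 [743.68937528   1.23506075 131.        ]
 [732.86708783   6.85938738 131.        ]]
jar [[ 380.69889592 -220.96681521   90.        ]] mug [[378.83319433 233.94564158  80.        ]] pot [[536.79201567 353.78399221 120.        ]]
```

Checks: the drum top measures (681,33.5), and the warmer pose predicts (680.5,33.1), so they agree. The fit residuals are under 2 mm. The tray's yaw is about 184°, with its front wall near (472,-377).

Plan:
1. Grip the front wall with the jaws along x, draw the tray out by about 115 mm and lift it.
2. Carry and turn it to yaw 9.6°, then set it in front of the mouth.
3. Regrip the handle, push the pan in, then turn the wheel.

```bash
cat >> h.py <<'E'
def plan(pos,yaw,s=None,down=True):
    s=s or telemetry.sense(); T=T_tool(s); Rt=R.from_matrix(T[:3,:3])
    Rg=R.from_euler('xyz',[180,0,yaw],degrees=True)
    sh=Rt.inv().apply(np.array(pos)-T[:3,3])/10; rv=(Rt.inv()*Rg).as_rotvec()
    print('shift cm',np.round(sh,2),'rot',np.round(rv,4),'| now',np.round(s['tool_pos'],1),np.round(s['tcp_rot'],2),'t',round(s['time'],2))
E
python3 - <<'E'
from h import *
plan((430,80,260),36.2); 
E
```

```text
shift cm [-36.11 -35.28  -1.8 ] rot [-9.000e-04  1.400e-03  2.094e+00] | now [242.1 548.5 241.5] [-1.7992e+02 -1.0000e-02  1.5618e+02] t 0.15
```

```bash
python3 -m inch '[[[-36,-35.3,-1.8],[0,0,2.1],0.6],[[-36,-35.3,-1.8],[0,0,2.1],0.6],[[-36,-35.3,-1.8],[0,0,2.1],0.6],[[-36,-35.3,-1.8],[0,0,2.1],0.6],[[-36,-35.3,-1.8],[0,0,2.1],0.6],[[-36,-35.3,-1.8],[0,0,2.1],0.6],[[-36,-35.3,-1.8],[0,0,2.1],0.6],[[-36,-35.3,-1.8],[0,0,2.1],0.6],[[-36,-35.3,-1.8],[0,0,2.1],0.6],[[-36,-35.3,-1.8],[0,0,2.1],0.6],[[-36,-35.3,-1.8],[0,0,2.1],0.6],[[-36,-35.3,-1.8],[0,0,2.1],0.6],[[-36,-35.3,-1.8],[0,0,2.1],0.6],[[-36,-35.3,-1.8],[0,0,2.1],0.6],[[-36,-35.3,-1.8],[0,0,2.1],0.6],[[-36,-35.3,-1.8],[0,0,2.1],0.6],[[-36,-35.3,-1.8],[0,0,2.1],0.6],[[-36,-35.3,-1.8],[0,0,2.1],0.6]]'
python3 - <<'E'
from h import *
print(telemetry.sense()['joint_pos'])
plan((472,-378,200),-85.8)
E
```

```text
time: 1.95
tool_pos: [429.0, 80.6, 260.3]
tcp_rot: [-180.0, 0.0, 36.0]
ft_force: [0.1, -0.0, -0.0]
finger_gap: 51.4
[ 3.90978684e+00 -1.90986832e+01  1.08189907e+02 -2.78000638e-04
  9.09117728e+01  5.79184496e+01]
shift cm [-23.47  39.63   6.03] rot [0.0000e+00 1.0000e-04 2.1257e+00] | now [429.   80.6 260.3] [-180.      0.     35.99] t 1.95
```

```bash
python3 -m inch '[[[-23.5,39.6,6],[0,0,2.126],0.6],[[-23.5,39.6,6],[0,0,2.126],0.6],[[-23.5,39.6,6],[0,0,2.126],0.6],[[-23.5,39.6,6],[0,0,2.126],0.6],[[-23.5,39.6,6],[0,0,2.126],0.6],[[-23.5,39.6,6],[0,0,2.126],0.6],[[-23.5,39.6,6],[0,0,2.126],0.6],[[-23.5,39.6,6],[0,0,2.126],0.6],[[-23.5,39.6,6],[0,0,2.126],0.6],[[-23.5,39.6,6],[0,0,2.126],0.6],[[-23.5,39.6,6],[0,0,2.126],0.6],[[-23.5,39.6,6],[0,0,2.126],0.6],[[-23.5,39.6,6],[0,0,2.126],0.6],[[-23.5,39.6,6],[0,0,2.126],0.6],[[-23.5,39.6,6],[0,0,2.126],0.6],[[-23.5,39.6,6],[0,0,2.126],0.6],[[-23.5,39.6,6],[0,0,2.126],0.6]]'
python3 - <<'E'
from h import *
s=telemetry.sense(); print(s['joint_pos'])
im=viewer.snapshot('wrist')[:,:,::-1].copy(); cv2.imwrite('pics/w1.png',im)
c=cam('wrist',s)
plan((472,-378,200),-85.8)
a=np.radians(184.22);Rm=np.array([[np.cos(a),-np.sin(a)],[np.sin(a),np.cos(a)]])
P=np.array([(-55,-60),(-55,60),(55,60),(55,-60)])@Rm.T+[521.66,-373.8]
print(w2px(c,np.c_[P,[63]*4]))
E
```

```text
time: 3.65
tool_pos: [470.6, -378.0, 200.2]
tcp_rot: [180.0, 0.0, -85.7]
ft_force: [-0.6, 0.9, 0.5]
finger_gap: 51.5
[-4.36373269e+01  9.29501100e+00  8.76772858e+01 -6.87787834e-04
  8.30321390e+01  1.32090867e+02]
shift cm [ 0.01 -0.14  0.02] rot [0.0001 0.0001 0.0005] | now [ 470.6 -378.   200.2] [180.     0.   -85.77] t 3.7
[[151.26212603 271.77464401]
 [136.1055136  121.48007591]
 [285.69720592 121.67201985]
 [284.97843644 271.88727164]]
```

View pics/w1.png

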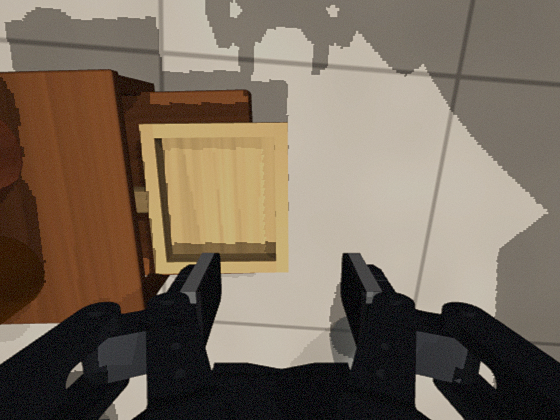

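The wrist view shows the pan's front wall edge at u≈288, rows 122 to 272. I predicted 285.5, so the wall is about 2 mm nearer the robot and the TCP (x 470.6) is already over it. I'll descend and close.

```bash
python3 -m inch '[[[0,0,3],[0,0,0],0.6],[[0,0,6],[0,0,0],0.6],[[0,0,9],[0,0,0],0.6],[[0,0,11],[0,0,0],0.6],[[0,0,12.5],[0,0,0],0.6],[[0,0,13.5],[0,0,0],0.6],[[0,0,14],[0,0,0],0.6],[[0,0,14.1],[0,0,0],0.6],[[0,0,14.1],[0,0,0],0.6]]' 50; python3 -m inch '[[[0,0,0],[0,0,0],0],[[0,0,0],[0,0,0],0],[[0,0,0],[0,0,0],0],[[0,0,0],[0,0,0],0],[[0,0,0],[0,0,0],0],[[0,0,0],[0,0,0],0],[[0,0,0],[0,0,0],0],[[0,0,0],[0,0,0],0]]' 50
python3 - <<'E'
from h import *
for n in ['wrist','side']: cv2.imwrite(f'pics/{n}2.png',viewer.snapshot(n)[:,:,::-1])
im=cv2.imread('pics/side2.png'); crop(im,200,220,380,350,4,'pics/side2c.png')
E
```

```text
time: 4.6
tool_pos: [471.1, -378.5, 60.2]
tcp_rot: [-179.9, -0.1, -85.9]
ft_force: [-0.5, -0.8, 0.1]
finger_gap: 51.6
time: 5.4
tool_pos: [470.9, -378.3, 60.1]
tcp_rot: [-180.0, -0.0, -85.9]
ft_force: [-2.2, 1.2, 5.3]
finger_gap: 8.6
```

View pics/wrist2.png

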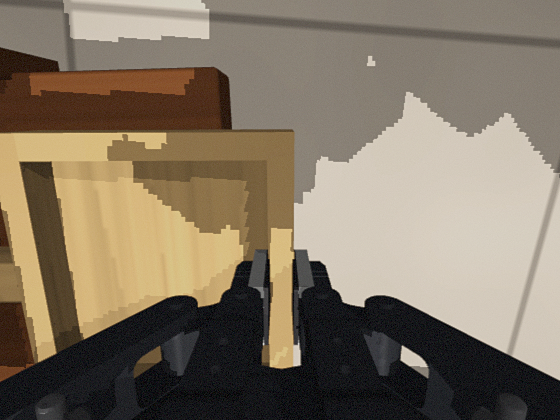

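View pics/side2c.png

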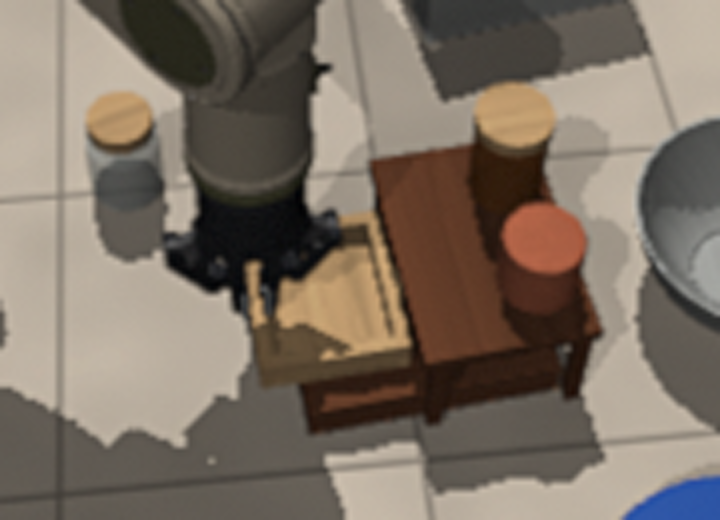

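Both pads are on the front wall (gap 8.6 mm) and the jar is untouched. I'll lift 6 mm, keeping the handle under the shelf, and draw straight out.

```bash
python3 -m inch '[[[0,0,-0.3],[0,0,0],0],[[0,0,-0.7],[0,0,0],0],[[0,0.5,-0.7],[0,0,0],0],[[0,1.5,-0.7],[0,0,0],0],[[0,3,-0.7],[0,0,0],0],[[0,4.5,-0.7],[0,0,0],0],[[0,6,-0.7],[0,0,0],0],[[0,7.5,-0.7],[0,0,0],0],[[0,9,-0.7],[0,0,0],0],[[0,10.5,-0.7],[0,0,0],0],[[0,12,-0.7],[0,0,0],0],[[0,13,-0.7],[0,0,0],0],[[0,13,-0.7],[0,0,0],0],[[0,13,-0.7],[0,0,0],0]]'
python3 - <<'E'
from h import *
for n in ['wrist','side']: cv2.imwrite(f'pics/{n}3.png',viewer.snapshot(n)[:,:,::-1])
im=cv2.imread('pics/side3.png'); crop(im,180,220,360,350,4,'pics/side3c.png')
E
```

```text
time: 6.9
tool_pos: [341.0, -387.4, 66.5]
tcp_rot: [-180.0, -0.0, -86.0]
ft_force: [0.2, 0.1, -2.6]
finger_gap: 8.6
```

View pics/wrist3.png

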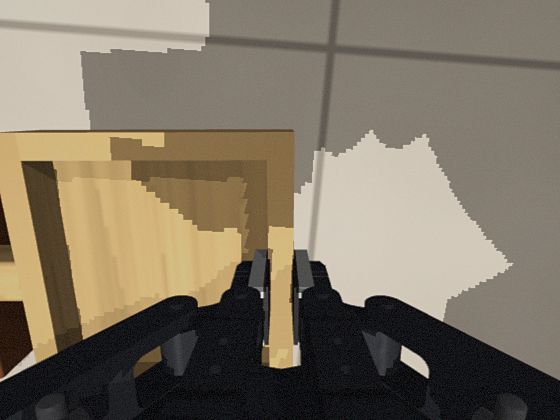

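View pics/side3c.png

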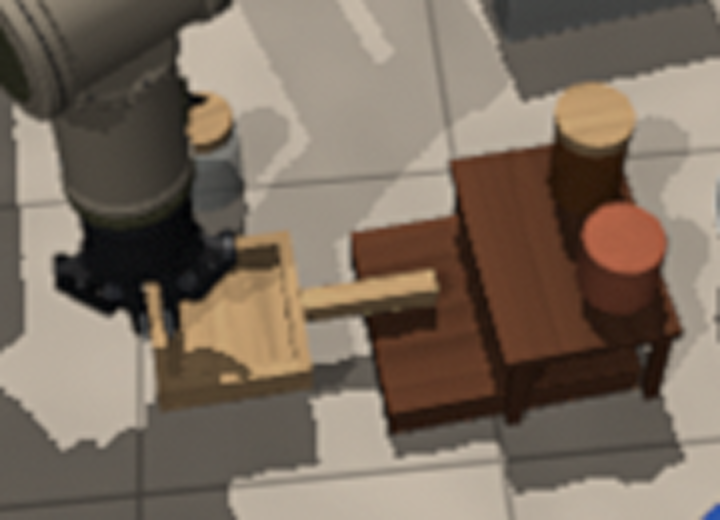

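The handle is clear of the shelf and the tray weighs about 2.6 N. Now I'll lift it and then carry it round, turning counter-clockwise.

```bash
python3 -m inch '[[[0,0,-2],[0,0,0],0],[[0,0,-5],[0,0,0],0],[[0,0,-8],[0,0,0],0],[[0,0,-12],[0,0,0],0],[[0,0,-15],[0,0,0],0],[[0,0,-17],[0,0,0],0],[[0,0,-18],[0,0,0],0],[[0,0,-18],[0,0,0],0]]'
python3 - <<'E'
from h import *
plan((470,-200,245),7)
E
```

```text
time: 7.8
tool_pos: [341.8, -387.8, 247.7]
tcp_rot: [-179.9, -0.1, -85.9]
ft_force: [0.5, -0.5, -3.3]
finger_gap: 8.4
shift cm [-17.82 -14.13   0.25] rot [ 7.0000e-04 -3.0000e-03 -1.6217e+00] | now [ 341.8 -387.8  247.7] [-1.7992e+02 -1.3000e-01 -8.5920e+01] t 7.8
```

```bash
python3 -m inch '[[[-1,-0.8,0],[0,0,-0.06],0],[[-2,-1.6,0],[0,0,-0.15],0],[[-3,-2.4,0],[0,0,-0.25],0],[[-4,-3.2,0],[0,0,-0.36],0],[[-5,-4,0],[0,0,-0.48],0],[[-6,-4.8,0],[0,0,-0.6],0],[[-7,-5.6,0],[0,0,-0.72],0],[[-8,-6.4,0],[0,0,-0.84],0],[[-9,-7.2,0],[0,0,-0.95],0],[[-10,-8,0],[0,0,-1.06],0],[[-11,-8.8,0],[0,0,-1.16],0],[[-12,-9.6,0],[0,0,-1.26],0],[[-13,-10.4,0],[0,0,-1.35],0],[[-14,-11.2,0],[0,0,-1.43],0],[[-15,-12,0],[0,0,-1.5],0],[[-16,-12.7,0],[0,0,-1.56],0],[[-17,-13.4,0],[0,0,-1.6],0],[[-17.8,-14.1,0],[0,0,-1.62],0],[[-17.8,-14.1,0],[0,0,-1.62],0]]'
python3 - <<'E'
from h import *
cv2.imwrite('pics/w4.png',viewer.snapshot('wrist')[:,:,::-1])
print(telemetry.sense()['joint_pos'])
plan((552,11.5,245),99.6)
E
```

```text
time: 9.7
tool_pos: [469.4, -198.5, 245.5]
tcp_rot: [-179.9, 0.0, 6.9]
ft_force: [0.5, -0.8, -2.9]
finger_gap: 8.6
[-2.87665654e+01 -6.67438380e+00  9.91211955e+01 -7.07229021e-03
  8.75974465e+01  5.43487168e+01]
shift cm [ 10.75 -19.92   0.07] rot [-8.0000e-04  3.0000e-04 -1.6182e+00] | now [ 469.1 -199.2  245.7] [-1.7998e+02  4.0000e-02  6.8900e+00] t 9.75
```

View pics/w4.png

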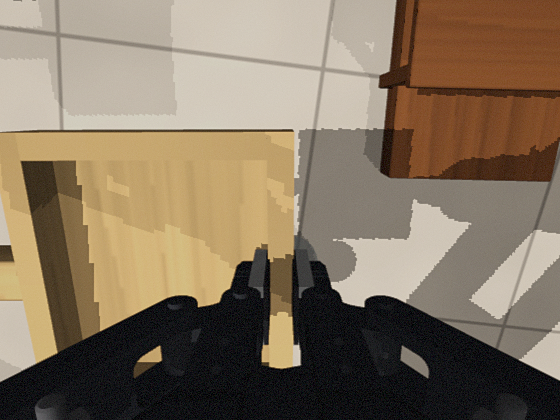

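The grip hasn't shifted, so I'll carry on to in front of the mouth.

```bash
python3 -m inch '[[[0.6,-1.1,0],[0,0,-0.06],0],[[1.2,-2.2,0],[0,0,-0.15],0],[[1.8,-3.3,0],[0,0,-0.25],0],[[2.4,-4.4,0],[0,0,-0.36],0],[[3,-5.5,0],[0,0,-0.48],0],[[3.6,-6.6,0],[0,0,-0.6],0],[[4.2,-7.7,0],[0,0,-0.72],0],[[4.8,-8.8,0],[0,0,-0.84],0],[[5.4,-9.9,0],[0,0,-0.95],0],[[6,-11,0],[0,0,-1.06],0],[[6.6,-12.1,0],[0,0,-1.16],0],[[7.2,-13.2,0],[0,0,-1.26],0],[[7.8,-14.3,0],[0,0,-1.35],0],[[8.4,-15.4,0],[0,0,-1.43],0],[[9,-16.5,0],[0,0,-1.5],0],[[9.6,-17.7,0],[0,0,-1.56],0],[[10.2,-18.8,0],[0,0,-1.6],0],[[10.75,-19.9,0],[0,0,-1.62],0],[[10.75,-19.9,0],[0,0,-1.62],0]]'
python3 - <<'E'
from h import *
s=telemetry.sense()
cv2.imwrite('pics/w5.png',viewer.snapshot('wrist')[:,:,::-1])
cv2.imwrite('pics/s5.png',viewer.snapshot('side')[:,:,::-1])
print(telemetry.sense()['joint_pos'])
plan((552,11.5,30),99.6)
E
```

```text
time: 11.65
tool_pos: [552.3, 11.8, 246.2]
tcp_rot: [180.0, -0.0, 99.7]
ft_force: [-1.0, -0.3, -2.5]
finger_gap: 8.6
[-4.20221398e+00 -3.25410299e-02  9.26920566e+01 -1.69898540e-02
  8.73557978e+01 -1.38526948e+01]
shift cm [ 0.08  0.03 21.62] rot [-0.0003  0.0002  0.0009] | now [551.9  10.7 246.2] [-1.7998e+02  1.0000e-02  9.9650e+01] t 11.75
```

View pics/w5.png

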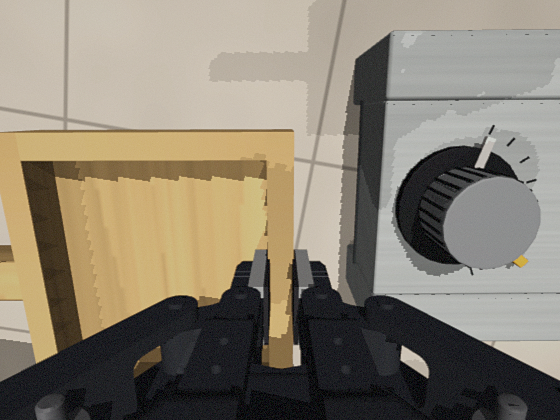

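View pics/s5.png

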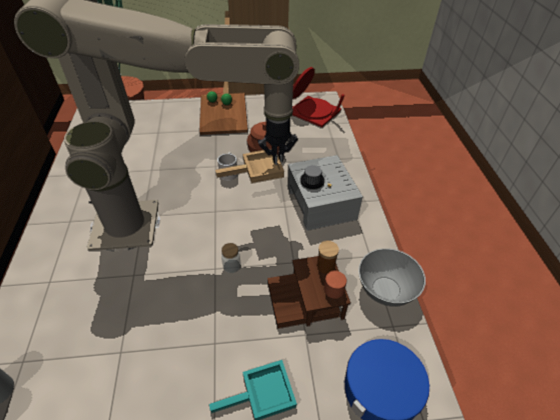

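```bash
python3 - <<'E'
from h import *
im=cv2.imread('pics/w5.png'); crop(im,330,20,560,350,2,'pics/w5c.png')
E
```

```text
(no output)
```

View pics/w5c.png

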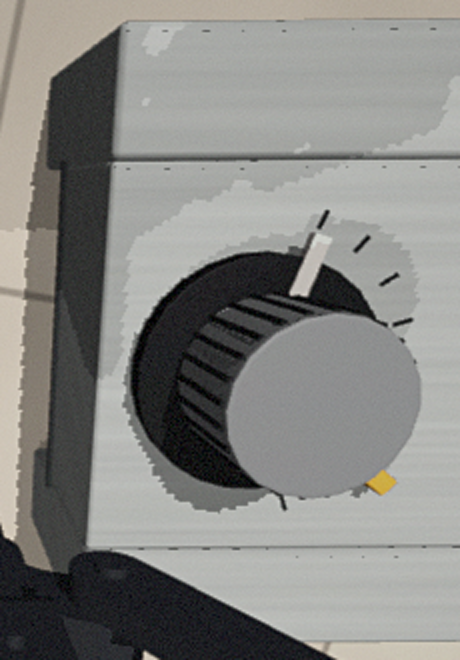

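```bash
python3 - <<'E'
from h import *
s=telemetry.sense(); s=dict(s); s['tool_pos']=np.array([552.1,11.3,246.2]); s['tcp_rot']=np.array([180,0,99.66])
c=cam('wrist',s)
u=lambda p:(np.array(p)+.5)/2-.5+[330,20]
e=px2w(c,[u((127,20)),u((112,161)),u((87,548))],120); print('edge',e)
d=e[0]-e[2]; print('yaw',np.degrees(np.arctan2(d[1],d[0]))-90)
a=np.radians(9.61); f=np.array([724.9-100*np.cos(a),40.6-100*np.sin(a)]); l=np.array([-np.sin(a),np.cos(a)])
print('pred corner',f+120*l,'front line dist',(e[:,:2]-f)@[np.cos(a),np.sin(a)],(e[:,:2]-f)@l)
g=px2w(c,[u((324,405))],172);print('drum',g)
t=px2w(c,[u((325,234))],130);print('ptr tip',t)
tb=px2w(c,[u((370,487)),u((383,470)),u((397,482)),u((384,495))],131);print('tab',tb, tb.mean(0))
ax=g[0,:2]; 
for n,p in (('ptr',t[0]),('tab',tb.mean(0))):
  v=p[:2]-ax; print(n,np.hypot(*v),np.degrees(np.arctan2(v[1],v[0])))
# tray as held: rim corner
print('pan corner',px2w(c,[[293,130],[2,132]],246.2+3))
E
```

```text
edge [[605.34041637 142.54473276 120.        ]
 [611.33710525  98.29822974 120.        ]
 [637.72039049 -48.03192062 120.        ]]
yaw 9.642768995672611
pred corner [606.2704085  142.22194656] front line dist [-0.86305528 -2.33706651 -0.75249733] [120.47351018  75.84682984 -72.83430475]
drum [[677.68760789  35.96199759 172.        ]]
ptr tip [[686.34376261  86.46109318 130.        ]]
tab [[ 7.32283961e+02 -1.37538212e-01  1.31000000e+02]
 [ 7.34751702e+02  7.22271311e+00  1.31000000e+02]
 [ 7.41563138e+02  3.49884440e+00  1.31000000e+02]
 [ 7.38571052e+02 -2.36043256e+00  1.31000000e+02]] [736.79246335   2.05589668 131.        ]
ptr 51.23560939608527 80.27333969453481
tab 68.13961855811388 -29.84117591354874
pan corner [[546.25802099  72.14737681 249.2       ]
 [444.8827786   54.15067046 249.2       ]]
```

The wrist view confirms the warmer: yaw 9.64°, face within 1 mm, and seams (the mouth edges) at about +76/-73. The wheel axis is about (680.5,33.1). The tab is at -28° (r 64 to its centre, as expected) and the pointer at about +82°. Next I'll lower the tray onto the counter.

```bash
python3 -m inch '[[[0,0,3],[0,0,0],0],[[0,0,7],[0,0,0],0],[[0,0,11],[0,0,0],0],[[0,0,14],[0,0,0],0],[[0,0,17],[0,0,0],0],[[0,0,19],[0,0,0],0],[[0,0,20.5],[0,0,0],0],[[0,0,21.3],[0,0,0],0],[[0,0,21.8],[0,0,0],0],[[0,0,22],[0,0,0],0],[[0,0,22.1],[0,0,0],0],[[0,0,22.1],[0,0,0],0]]'
python3 - <<'E'
from h import *
for i in range(2):
  viewer.snapshot('wrist'); s=telemetry.sense(); print(s['tool_pos'],s['ft_force'])
E
```

```text
time: 12.95
tool_pos: [552.6, 10.7, 26.1]
tcp_rot: [179.9, 0.0, 99.7]
ft_force: [-0.6, 0.6, -2.7]
finger_gap: 8.5
[552.57186902  10.67828658  26.10966851] [ 0.71633788 -0.85121967 -2.37058281]
[552.50926095  10.70438312  26.05137776] [ 0.31069978  1.20438195 -1.52579992]
```

```bash
python3 -m inch '[[[0,0,0.08],[0,0,0],0],[[0,0,0.08],[0,0,0],0],[[0,0,0.08],[0,0,0],0]]'; python3 -m inch '[[[0,0,0.05],[0,0,0],0],[[0,0,0.05],[0,0,0],0],[[0,0,0.05],[0,0,0],0]]'; python3 -m inch '[[[0,0,0],[0,0,0],0.4],[[0,0,0],[0,0,0],0.4],[[0,0,0],[0,0,0],0.4],[[0,0,0],[0,0,0],0.4],[[0,0,0],[0,0,0],0.4]]'; python3 -m inch '[[[0,0,-1],[0,0,0],0.4],[[0,0,-3],[0,0,0],0.4],[[0,0,-6],[0,0,0],0.4],[[0,0,-10],[0,0,0],0.4],[[0,0,-14],[0,0,0],0.4],[[0,0,-14],[0,0,0],0.4]]'
python3 - <<'E'
from h import *
s=telemetry.sense(); cv2.imwrite('pics/w6.png',viewer.snapshot('wrist')[:,:,::-1]); print(s['tool_pos'],s['tcp_rot'],s['joint_pos'])
cv2.imwrite('pics/t6.png',viewer.snapshot('top')[:,:,::-1])
E
```

```text
time: 13.35
tool_pos: [552.6, 10.7, 25.1]
tcp_rot: [179.9, 0.0, 99.7]
ft_force: [1.2, 0.2, 1.3]
finger_gap: 8.3
time: 13.65
tool_pos: [552.6, 10.7, 25.1]
tcp_rot: [179.9, 0.0, 99.7]
ft_force: [-2.5, 1.1, 7.6]
finger_gap: 8.5
time: 14.15
tool_pos: [551.8, 10.7, 23.8]
tcp_rot: [-180.0, -0.0, 99.7]
ft_force: [-0.3, -0.6, 0.6]
finger_gap: 34.3
time: 14.75
tool_pos: [556.1, 10.4, 172.2]
tcp_rot: [179.3, 0.2, 99.7]
ft_force: [0.4, 0.3, 1.0]
finger_gap: 34.1
[556.13137306  10.41747106 172.24976037] [1.79327516e+02 1.66766093e-01 9.96847857e+01] [-4.20805875e+00  2.56176319e+00  9.78726202e+01 -4.19755811e-04
  7.88727641e+01 -1.38937446e+01]
```

View pics/w6.png

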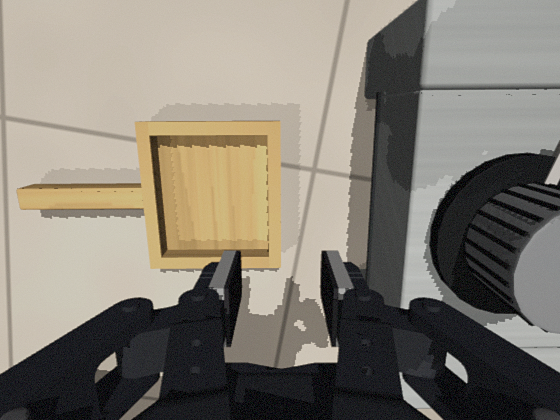

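View pics/t6.png

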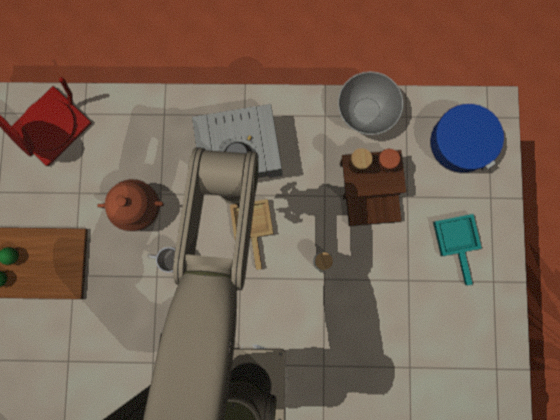

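```bash
python3 - <<'E'
from h import *
s={'tool_pos':np.array([556.1,10.4,172.2]),'tcp_rot':np.array([179.3275,.1668,99.685])}
c=cam('wrist',s)
p=px2w(c,[[136,122],[281,121],[281,268],[151,269]],28); print(p)
print('centre',p.mean(0)); d=p[1]-p[2]; print(np.degrees(np.arctan2(d[1],d[0]))-90)
print('handle end',px2w(c,[[18,190],[20,209]],26))
a=np.radians(9.64); print('exp pan c', np.array([552.2,10.9])-50*np.array([np.cos(a),np.sin(a)]))
for k in (115,125,130): print(k,np.array([552.2,10.9])-(50+k)*np.array([np.cos(a),np.sin(a)]))
plan((380,-18,140),9.64)
plan((380,-18,140),189.64)
E
```

```text
[[440.46705082  51.87539991  28.        ]
 [547.72481511  70.9383801   28.        ]
 [568.03106479 -47.58305846  28.        ]
 [460.44562899 -66.35577782  28.        ]]
centre [504.16713993   2.21873593  28.        ]
9.722078641556934
handle end [[351.25531031 -16.49464796  26.        ]
 [352.49088531 -32.10237585  26.        ]]
exp pan c [502.90603149   2.52714694]
115 [389.52990391 -16.73041508]
125 [379.67111021 -18.40498569]
130 [374.74171336 -19.242271  ]
shift cm [  0.09 -17.56   2.57] rot [ 0.0039 -0.0023  1.5716] | now [553.2  10.6 166.4] [1.7977e+02 6.0000e-02 9.9680e+01] t 14.85
shift cm [  0.09 -17.56   2.57] rot [ 0.0023  0.0039 -1.57  ] | now [553.2  10.6 166.4] [1.7977e+02 6.0000e-02 9.9680e+01] t 14.85
```

The tray stands at about (503.5,2.4) with yaw 9.7°, within 2 mm of the mouth's centre line. I'll regrip the handle 130 mm behind the pan's centre with the camera on the robot's side. First I move over it.

```bash
python3 -m inch '[[[0,-2,0],[0,0,-0.1],0.5],[[0,-4,0],[0,0,-0.25],0.5],[[0,-6,0],[0,0,-0.4],0.5],[[0,-8,0],[0,0,-0.55],0.5],[[0,-10,0],[0,0,-0.7],0.5],[[0,-12,0],[0,0,-0.85],0.5],[[0,-14,0],[0,0,-1.0],0.5],[[0,-16,0.5],[0,0,-1.14],0.5],[[0,-17.5,1],[0,0,-1.28],0.5],[[0.1,-18.1,1.5],[0,0,-1.4],0.5],[[0.1,-18.1,2],[0,0,-1.5],0.5],[[0.1,-18.1,2.5],[0,0,-1.57],0.5],[[0.1,-18.1,2.5],[0,0,-1.57],0.5],[[0.1,-18.1,2.5],[0,0,-1.57],0.5]]'
python3 - <<'E'
from h import *
s=telemetry.sense(); cv2.imwrite('pics/w7.png',viewer.snapshot('wrist')[:,:,::-1]); print(s['tool_pos'],s['tcp_rot'],s['joint_pos'])
c=cam('wrist',s); a=np.radians(9.65); u=np.array([np.cos(a),np.sin(a)]); l=np.array([-u[1],u[0]]); p=np.array([503.5,2.4])
print(w2px(c,[[*(p-130*u+9*l),26],[*(p-130*u-9*l),26],[*(p-60*u+9*l),26],[*(p-60*u-9*l),26]]))
plan((*(p-130*u),16),189.65)
E
```

```text
time: 16.25
tool_pos: [372.6, -18.6, 138.2]
tcp_rot: [180.0, -0.1, -170.5]
ft_force: [-0.2, -0.1, 0.4]
finger_gap: 43.0
[372.60861168 -18.62213825 138.18400962] [ 1.79961811e+02 -1.05246316e-01 -1.70486984e+02] [-1.07486085e+01 -2.63911577e+01  1.26389886e+02 -6.31175264e-04
  8.01132306e+01 -1.10261480e+02]
[[290.31130011 213.4953225 ]
 [265.0741771  213.54320179]
 [289.8580739  301.82303703]
 [266.29301075 301.8632407 ]]
shift cm [-0.24 -0.12 12.26] rot [ 0.0004 -0.0011 -0.0022] | now [372.9 -18.7 138.6] [ 1.7998e+02 -6.0000e-02 -1.7048e+02] t 16.3
```

View pics/w7.png

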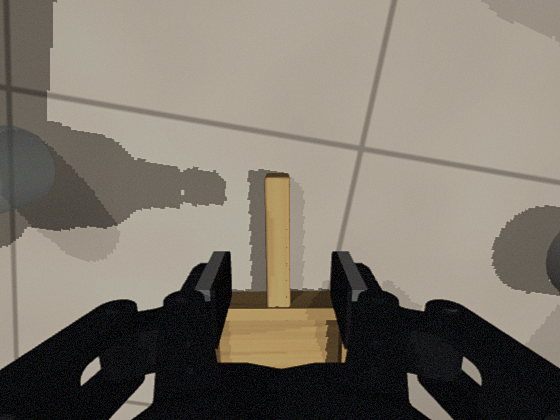

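The handle appears at u 265 to 290, exactly as predicted, between the jaws. I'll descend and close.

```bash
python3 -m inch '[[[-0.1,-0.1,3],[0,0,0],0.5],[[-0.2,-0.1,6],[0,0,0],0.5],[[-0.2,-0.1,8.5],[0,0,0],0.5],[[-0.2,-0.1,10.5],[0,0,0],0.5],[[-0.2,-0.1,11.7],[0,0,0],0.5],[[-0.2,-0.1,12.1],[0,0,0],0.5],[[-0.2,-0.1,12.2],[0,0,0],0.5],[[-0.2,-0.1,12.2],[0,0,0],0.5]]'; python3 -m inch '[[[0,0,0],[0,0,0],0],[[0,0,0],[0,0,0],0],[[0,0,0],[0,0,0],0],[[0,0,0],[0,0,0],0],[[0,0,0],[0,0,0],0],[[0,0,0],[0,0,0],0]]' 40
python3 - <<'E'
from h import *
s=telemetry.sense(); print(s['tool_pos'],s['tcp_rot'],s['ft_force'],s['finger_gap'],s['joint_pos'])
cv2.imwrite('pics/s8.png',viewer.snapshot('side')[:,:,::-1]); im=cv2.imread('pics/s8.png'); crop(im,190,110,370,240,4,'pics/s8c.png')
E
```

```text
time: 17.1
tool_pos: [376.0, -19.5, 17.6]
tcp_rot: [-180.0, 0.0, -170.4]
ft_force: [0.0, 0.5, 0.6]
finger_gap: 42.5
time: 17.7
tool_pos: [376.1, -19.6, 17.5]
tcp_rot: [-180.0, 0.1, -170.4]
ft_force: [0.7, -1.2, 4.6]
finger_gap: 16.7
[376.13798026 -19.56715441  17.48530924] [-1.79971043e+02  7.28907301e-02 -1.70367252e+02] [ 0.73926723 -1.17795497  4.61989   ] 16.701321270454045 [-1.07890707e+01 -1.47556079e+01  1.31462688e+02 -1.90767317e-03
  6.32145069e+01 -1.10420942e+02]
```

View pics/s8c.png

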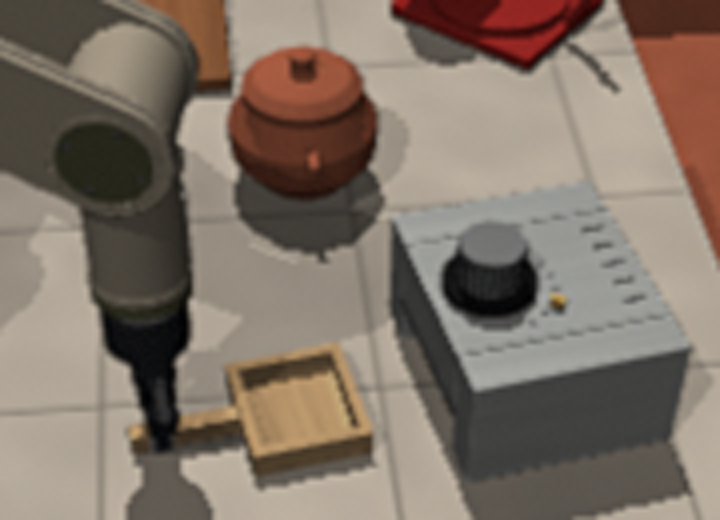

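The handle is gripped (gap 16.7 mm). I'll push along tool -x, first by 100 mm while watching the force.

```bash
python3 -m inch '[[[-0.5,0,0],[0,0,0],0],[[-1.3,0.1,0],[0,0,0],0],[[-2.3,0.1,0],[0,0,0],0],[[-3.3,0.1,0],[0,0,0],0],[[-4.3,0.1,0],[0,0,0],0],[[-5.3,0.1,0],[0,0,0],0],[[-6.3,0.1,0],[0,0,0],0],[[-7.3,0.1,0],[0,0,0],0],[[-8.3,0.1,0],[0,0,0],0],[[-9.2,0.1,0],[0,0,0],0],[[-9.8,0.1,0],[0,0,0],0],[[-10,0.1,0],[0,0,0],0],[[-10,0.1,0],[0,0,0],0]]'
python3 - <<'E'
from h import *
s=telemetry.sense(); print(s['tool_pos'],s['tcp_rot'],s['ft_force'],s['finger_gap'],s['joint_pos'])
cv2.imwrite('pics/s9.png',viewer.snapshot('side')[:,:,::-1]); im=cv2.imread('pics/s9.png'); crop(im,190,110,370,240,4,'pics/s9c.png')
E
```

```text
time: 19.05
tool_pos: [473.8, -1.6, 17.0]
tcp_rot: [180.0, -0.0, -170.4]
ft_force: [-2.1, -0.7, 6.4]
finger_gap: 16.9
[473.82134924  -1.6379382   16.99034123] [ 1.79991964e+02 -4.67422249e-02 -1.70354374e+02] [-2.07907665 -0.74534318  6.40787216] 16.901078059061266 [-6.39748127e+00  2.01903993e+00  1.16228792e+02 -5.89455742e-03
  6.17993104e+01 -1.06040317e+02]
```

View pics/s9c.png

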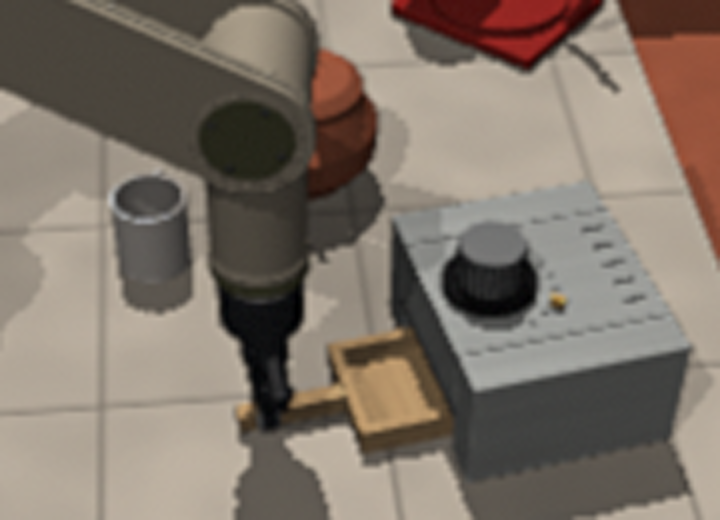

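The pan is entering, centred, with low force (about 2 N). I'll push the remaining 93 mm.

```bash
python3 -m inch '[[[-0.5,0,0],[0,0,0],0],[[-1.3,0,0],[0,0,0],0],[[-2.3,0,0],[0,0,0],0],[[-3.3,0,0],[0,0,0],0],[[-4.3,0,0],[0,0,0],0],[[-5.3,0,0],[0,0,0],0],[[-6.3,0,0],[0,0,0],0],[[-7.3,0,0],[0,0,0],0],[[-8.3,0,0],[0,0,0],0],[[-9,0,0],[0,0,0],0],[[-9.3,0,0],[0,0,0],0],[[-9.3,0,0],[0,0,0],0]]'
python3 - <<'E'
from h import *
s=telemetry.sense(); print(s['tool_pos'],s['tcp_rot'],s['ft_force'],s['finger_gap'],s['joint_pos'])
cv2.imwrite('pics/s10.png',viewer.snapshot('side')[:,:,::-1]); im=cv2.imread('pics/s10.png'); crop(im,190,110,370,240,4,'pics/s10c.png')
E
```

```text
time: 20.3
tool_pos: [565.6, 14.0, 16.9]
tcp_rot: [180.0, -0.0, -170.4]
ft_force: [-1.1, 0.1, 4.8]
finger_gap: 17.2
[565.63397895  13.98223451  16.9026983 ] [ 1.79991217e+02 -3.74223294e-02 -1.70353814e+02] [-1.08886118  0.14059352  4.78572458] 17.160397770598568 [-3.77568286e+00  1.52232718e+01  1.01459644e+02 -1.59894982e-04
  6.33555234e+01 -1.03421794e+02]
```

View pics/s10c.png

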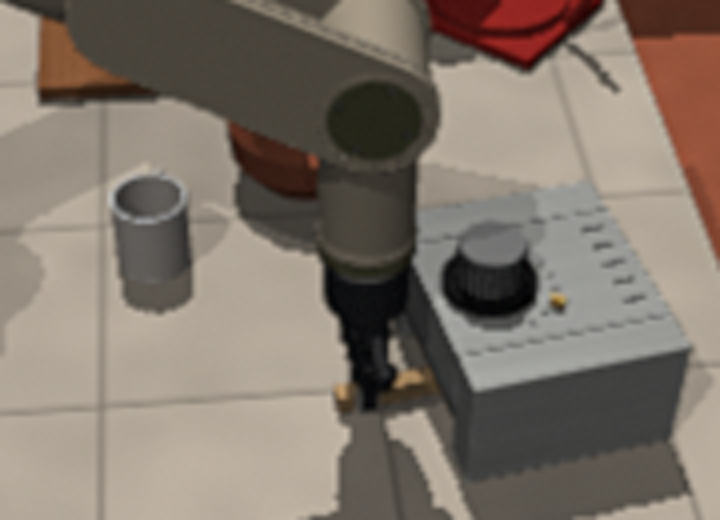

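The pan's centre works out about 31 mm ahead of the warmer's centre. Its rear edge should therefore be about 13 mm inside the mouth, with about 17 mm left to the back wall. I'll release and rise.

```bash
python3 -m inch '[[[0,0,0],[0,0,0],0.4],[[0,0,0],[0,0,0],0.4],[[0,0,0],[0,0,0],0.4],[[0,0,0],[0,0,0],0.4]]'; python3 -m inch '[[[0,0,-1],[0,0,0],0.4],[[0,0,-3],[0,0,0],0.4],[[0.5,0,-6],[0,0,0],0.4],[[1,0,-10],[0,0,0],0.4],[[1.5,0,-14],[0,0,0],0.4],[[2,0,-18],[0,0,0],0.4],[[2,0,-21],[0,0,0],0.4],[[2,0,-23],[0,0,0],0.4],[[2,0,-23],[0,0,0],0.4],[[2,0,-23],[0,0,0],0.4]]'
python3 - <<'E'
from h import *
s=telemetry.sense(); cv2.imwrite('pics/w11.png',viewer.snapshot('wrist')[:,:,::-1]); cv2.imwrite('pics/s11.png',viewer.snapshot('side')[:,:,::-1]); im=cv2.imread('pics/s11.png'); crop(im,190,110,370,240,4,'pics/s11c.png')
print(s['tool_pos'],s['tcp_rot'])
plan((680.5,33.1,230),148)
E
```

```text
time: 20.75
tool_pos: [565.2, 13.9, 16.7]
tcp_rot: [180.0, -0.0, -170.4]
ft_force: [-0.1, 0.7, -0.0]
finger_gap: 33.9
time: 21.75
tool_pos: [546.0, 10.5, 247.4]
tcp_rot: [-180.0, 0.1, -170.4]
ft_force: [0.4, 0.3, -0.6]
finger_gap: 34.2
[545.98378471  10.53117243 247.43319197] [-1.79982753e+02  6.22962015e-02 -1.70358928e+02]
shift cm [-13.73  -0.05   1.51] rot [-3.000e-04 -2.400e-03  7.267e-01] | now [545.1  10.6 245.5] [ 1.7997e+02 -1.3000e-01 -1.7036e+02] t 21.85
```

View pics/w11.png

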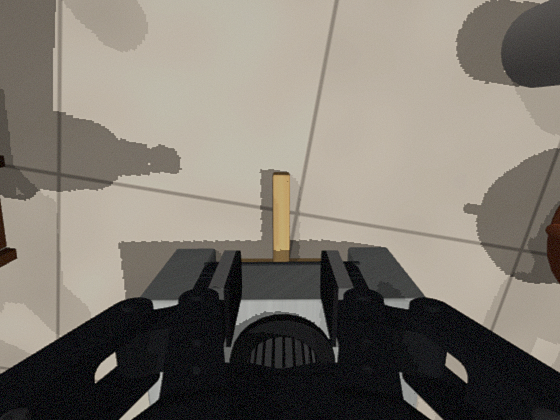

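View pics/s11c.png

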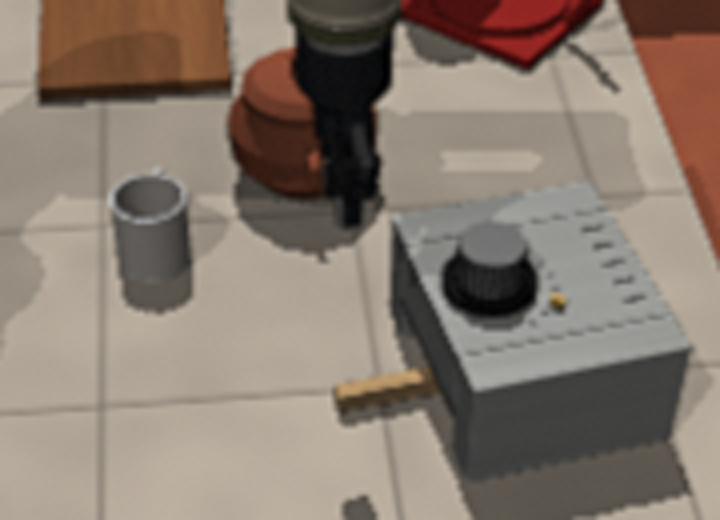

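```bash
python3 - <<'E'
from h import *
s={'tool_pos':np.array([545.9,10.5,247.3]),'tcp_rot':np.array([180,0,-170.36])}
c=cam('wrist',s); a=np.radians(9.63); u=np.array([np.cos(a),np.sin(a)]); l=np.array([-u[1],u[0]]); o=np.array([724.9,40.6])
def ov(P): return np.c_[(P[:,:2]-o)@u,(P[:,:2]-o)@l]
print('handle end',ov(px2w(c,[[273,173.5],[289,173.5]],26)))
print('pan wall bottom',ov(px2w(c,[[247,260],[353,260],[281,259]],0)))
im=cv2.imread('pics/w11.png'); crop(im,200,150,370,280,4,'pics/w11c.png')
E
```

```text
handle end [[-189.96563595   -6.68671426]
 [-189.97643337    9.360693  ]]
pan wall bottom [[-85.52890446 -37.68271727]
 [-85.64057852  84.19926917]
 [-86.80099073   1.41840219]]
```

View pics/w11c.png

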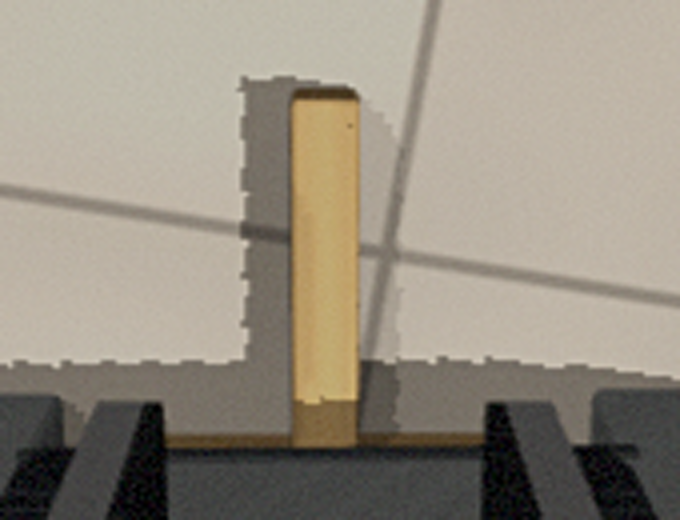

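The handle end and wall line place the pan's rear edge 11 to 14 mm inside the mouth, so the tray is done. Next is the wheel: I move above it at yaw 148°.

```bash
python3 -m inch '[[[-1,0,0],[0,0,0.07],1],[[-3,0,0],[0,0,0.18],1],[[-5,0,0],[0,0,0.3],1],[[-7,0,0],[0,0,0.42],1],[[-9,0,0],[0,0,0.53],1],[[-11,0,0.5],[0,0,0.63],1],[[-12.8,0,1],[0,0,0.7],1],[[-13.7,0,1.5],[0,0,0.727],1],[[-13.7,0,1.5],[0,0,0.727],1],[[-13.7,0,1.5],[0,0,0.727],1]]'
python3 - <<'E'
from h import *
s=telemetry.sense(); cv2.imwrite('pics/w12.png',viewer.snapshot('wrist')[:,:,::-1]); print(s['tool_pos'],s['tcp_rot'],s['joint_pos'],s['finger_gap'])
plan((680.5,33.1,150),148)
E
```

```text
time: 22.85
tool_pos: [680.1, 33.4, 230.8]
tcp_rot: [-179.9, -0.1, 148.1]
ft_force: [-0.2, 0.7, -0.6]
finger_gap: 86.1
[680.09716858  33.4373921  230.8403206 ] [-1.79931397e+02 -1.07786839e-01  1.48080413e+02] [-1.49518673e+00  2.03996156e+01  7.14481920e+01 -4.57501548e-03
  8.82798775e+01 -5.95755219e+01] 86.0669355658301
shift cm [-0.04 -0.01  8.16] rot [-0.0006 -0.0009  0.0011] | now [680.3  33.4 231.6] [-1.7997e+02 -5.0000e-02  1.4806e+02] t 22.9
```

View pics/w12.png

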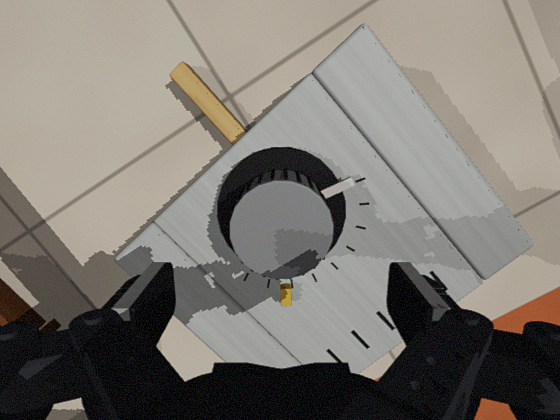

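The wheel lies between the jaws: drum centre about (281,230), pointer tip about (354,182), tab about (286,295). I'll measure these.

```bash
python3 - <<'E'
from h import *
s={'tool_pos':np.array([680.2,33.4,231.2]),'tcp_rot':np.array([180,-.05,148.07])}
c=cam('wrist',s)
im=cv2.imread('pics/w12.png'); crop(im,200,130,400,320,4,'pics/w12c.png')
print(w2px(c,[[680.5,33.1,172],[680.5,33.1,132]]))
print('drum',px2w(c,[[281,230]],172),'ptr',px2w(c,[[354,182]],130),'tab',px2w(c,[[286,295]],131))
E
```

```text
[[279.27230608 235.63517375]
 [279.56560681 216.18747743]]
drum [[678.16399913  35.70853007 172.        ]] ptr [[687.06950571  87.34654479 130.        ]] tab [[733.467826     5.53570538 131.        ]]
```

View pics/w12c.png

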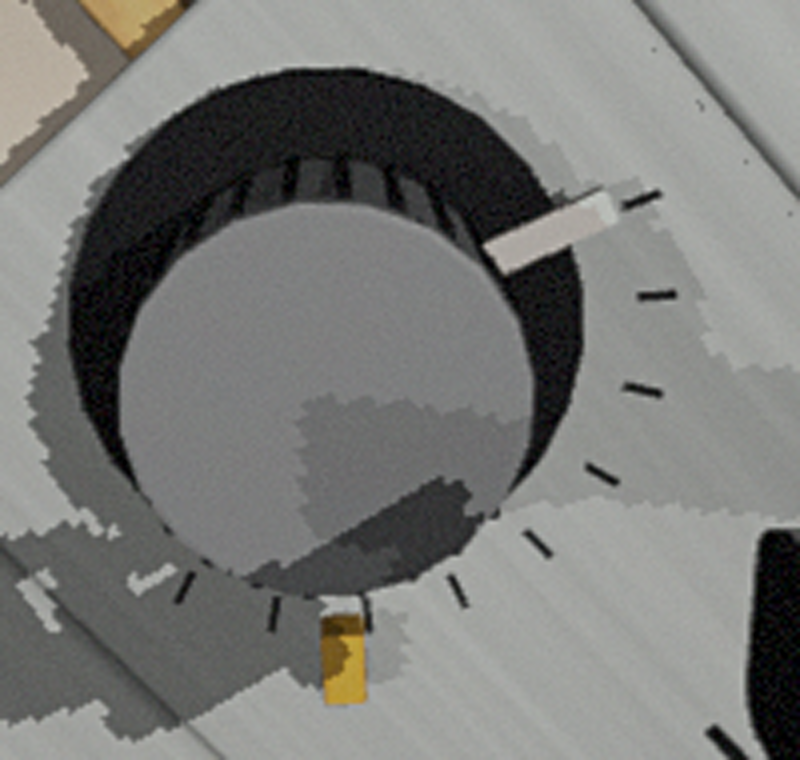

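Wrist-based estimates: axis about (678.2,35.7), pointer at 80.2° (r 52.4), tab at -28.6° (r 63). So I turn about -109° clockwise, which is +1.90 rad about tool z. I'll descend and grip.

```bash
python3 -m inch '[[[0.1,0,1.5],[0,0,0],1],[[0.2,0,3.5],[0,0,0],1],[[0.2,0,5.5],[0,0,0],1],[[0.2,0,7],[0,0,0],1],[[0.2,0,7.9],[0,0,0],1],[[0.2,0,8.1],[0,0,0],1],[[0.2,0,8.1],[0,0,0],1]]'; python3 -m inch '[[[0,0,0],[0,0,0],0.5],[[0,0,0],[0,0,0],0.5],[[0,0,0],[0,0,0],0.5],[[0,0,0],[0,0,0],0.5],[[0,0,0],[0,0,0],0.5]]' 40
```

```text
time: 23.6
tool_pos: [679.3, 34.5, 151.2]
tcp_rot: [180.0, 0.0, 148.0]
ft_force: [-0.4, 0.1, 0.7]
finger_gap: 85.4
time: 24.1
tool_pos: [679.7, 34.0, 152.7]
tcp_rot: [180.0, 0.1, 148.0]
ft_force: [-4.4, -2.9, 5.9]
finger_gap: 59.2
```

```bash
python3 -m inch '[[[0,0,0],[0,0,0.05],0.5],[[0,0,0],[0,0,0.15],0.5],[[0,0,0],[0,0,0.25],0.5],[[0,0,0],[0,0,0.35],0.5],[[0,0,0],[0,0,0.45],0.5],[[0,0,0],[0,0,0.55],0.5],[[0,0,0],[0,0,0.65],0.5],[[0,0,0],[0,0,0.75],0.5],[[0,0,0],[0,0,0.85],0.5],[[0,0,0],[0,0,0.95],0.5],[[0,0,0],[0,0,1.05],0.5],[[0,0,0],[0,0,1.15],0.5],[[0,0,0],[0,0,1.25],0.5],[[0,0,0],[0,0,1.35],0.5],[[0,0,0],[0,0,1.45],0.5],[[0,0,0],[0,0,1.55],0.5],[[0,0,0],[0,0,1.65],0.5],[[0,0,0],[0,0,1.75],0.5],[[0,0,0],[0,0,1.84],0.5],[[0,0,0],[0,0,1.9],0.5]]'
python3 -m inch '[[[0,0,0],[0,0,0],0.5],[[0,0,0],[0,0,0],0.5]]'
python3 - <<'E'
from h import *
s=telemetry.sense(); cv2.imwrite('pics/w13.png',viewer.snapshot('wrist')[:,:,::-1]); print(s['tool_pos'],s['tcp_rot'],s['joint_pos'],s['finger_gap'],s['ft_force'])
E
```

```text
time: 26.1
tool_pos: [678.6, 33.8, 152.7]
tcp_rot: [180.0, 0.1, 38.9]
ft_force: [-10.6, -2.2, 9.2]
finger_gap: 58.8
time: 26.3
tool_pos: [678.6, 33.8, 152.7]
tcp_rot: [180.0, 0.1, 39.1]
ft_force: [-11.0, -2.8, 10.2]
finger_gap: 59.2
[678.63253342  33.82743929 152.66653012] [1.79986315e+02 8.31666346e-02 3.90929732e+01] [-1.43418249e+00  2.26761669e+01  7.68355294e+01 -6.53320420e-02
  8.05426321e+01  4.94835999e+01] 59.175477166053135 [-10.97922494  -2.82986774  10.17866649]
```

View pics/w13.png

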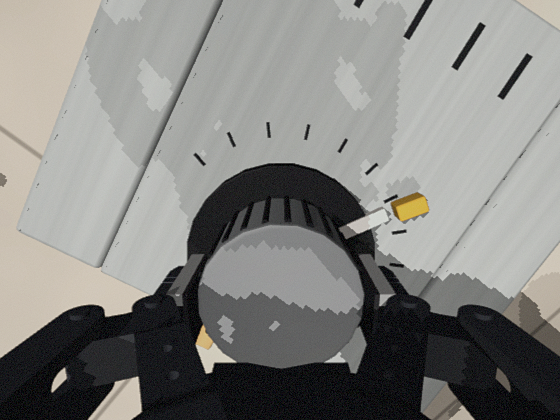

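```bash
python3 - <<'E'
from h import *
im=cv2.imread('pics/w13.png'); crop(im,320,175,450,265,6,'pics/w13c.png')
E
```

```text
(no output)
```

View pics/w13c.png

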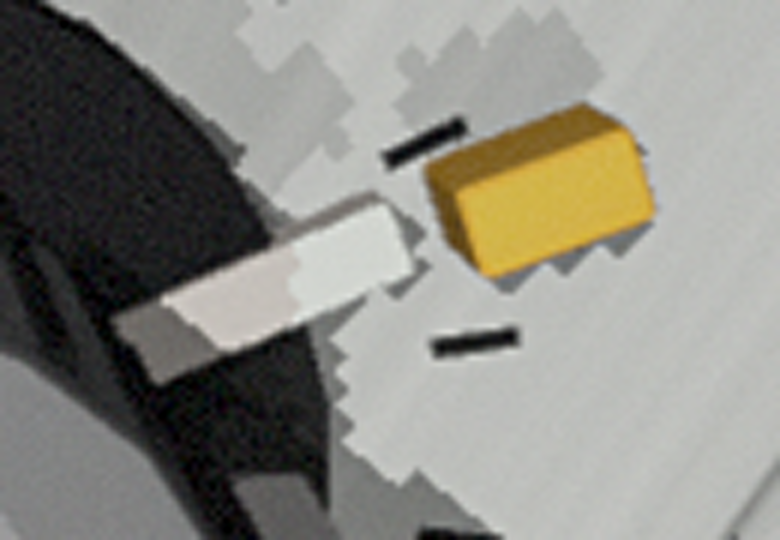

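```bash
cat > al.py <<'E'
from h import *
def align(c,un,pi,pt,ti,to,zp=131,zt=131):
    P=px2w(c,[un(pi),un(pt)],zp); T=px2w(c,[un(ti),un(to)],zt)
    dp=P[1]-P[0]; dt=T[1]-T[0]
    A=lambda v: np.degrees(np.arctan2(v[1],v[0]))
    # axis estimates from tip along own direction
    ap=P[1,:2]-52*dp[:2]/np.hypot(*dp[:2]); at=T[0,:2]-57*dt[:2]/np.hypot(*dt[:2])
    print('ptr dir',A(dp),'tab dir',A(dt),'axis from ptr',ap,'from tab',at,'tip gap',np.hypot(*(T[0]-P[1])[:2]))
    for n,ax in (('ptr',ap),('tab',at),('678.6,33.8',np.array([678.6,33.8])),('mean',(ap+at)/2)):
        print(n,'ptr',A(P[1,:2]-ax),'tabin',A(T[0,:2]-ax),'tabc',A(T.mean(0)[:2]-ax),'diff',A(P[1,:2]-ax)-A(T.mean(0)[:2]-ax))
E
python3 - <<'E'
from al import *
s={'tool_pos':np.array([678.6,33.8,152.7]),'tcp_rot':np.array([180,.08,39.09])}
c=cam('wrist',s)
un=lambda p:(np.array(p)+.5)/6-.5+[320,175]
align(c,un,(195,326),(400,236),(475,232),(642,170))
E
```

```text
ptr dir -25.57884807662326 tab dir -29.14279414227999 axis from ptr [678.78873678  34.46185685] from tab [679.665761    35.63780978] tip gap 5.584577250324096
ptr ptr -25.578848076623256 tabin -27.686315264399614 tabc -27.833594591099242 diff 2.254746514475986
tab ptr -27.173070398976044 tabin -29.142794142279975 tabc -29.14279414228 diff 1.9697237433039554
678.6,33.8 ptr -24.8296517066534 tabin -27.009927759023725 tabc -27.226047638244594 diff 2.3963959315911936
mean ptr -26.373935745447255 tabin -28.41320408515456 tabc -28.487112925718133 diff 2.1131771802708776
```

The pointer is still 2 to 3° short (tip offset about 2.1°, direction difference 3.5°). I'll turn another 0.042 rad.

```bash
python3 -m inch '[[[0,0,0],[0,0,0.02],0.5],[[0,0,0],[0,0,0.042],0.5],[[0,0,0],[0,0,0.042],0.5],[[0,0,0],[0,0,0.042],0.5]]'
python3 - <<'E'
from h import *
s=telemetry.sense(); im=viewer.snapshot('wrist')[:,:,::-1].copy(); cv2.imwrite('pics/w14.png',im); print(s['tool_pos'],s['tcp_rot'])
crop(im,320,175,450,265,6,'pics/w14c.png')
E
```

```text
time: 26.75
tool_pos: [678.6, 33.9, 152.7]
tcp_rot: [180.0, 0.1, 36.7]
ft_force: [-10.4, -3.2, 9.4]
finger_gap: 58.7
[678.59434022  33.86965619 152.65821192] [1.79988734e+02 8.46847325e-02 3.66928284e+01]
```

View pics/w14c.png

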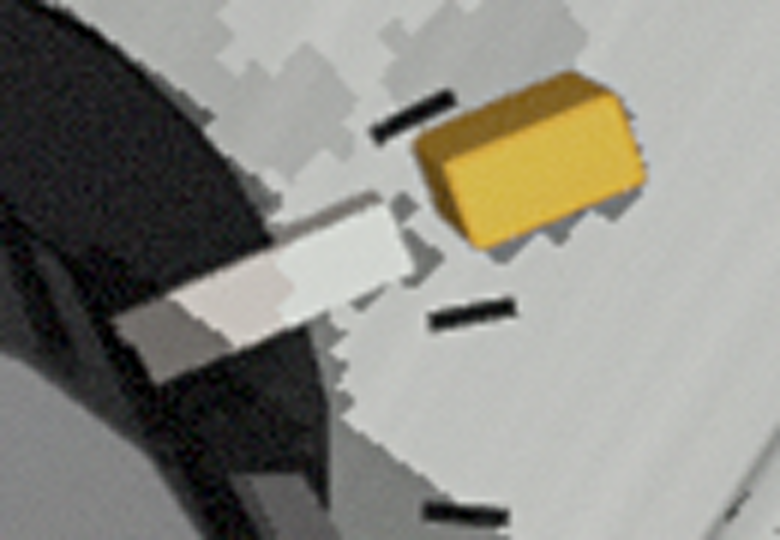

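```bash
python3 - <<'E'
from al import *
s={'tool_pos':np.array([678.6,33.87,152.66]),'tcp_rot':np.array([180,.08,36.69])}
c=cam('wrist',s)
un=lambda p:(np.array(p)+.5)/6-.5+[320,175]
align(c,un,(195,326),(400,237),(465,203),(629,138))
E
python3 -m inch '[[[0,0,0],[0,0,0],0.7],[[0,0,0],[0,0,0],0.9],[[0,0,0],[0,0,0],1],[[0,0,0],[0,0,0],1],[[0,0,0],[0,0,0],1]]'
python3 -m inch '[[[0,0,-1],[0,0,0],1],[[0,0,-3],[0,0,0],1],[[0,0,-5],[0,0,0],1],[[0,0,-8],[0,0,0],1],[[0,0,-10],[0,0,0],1],[[0,0,-10],[0,0,0],1],[[0,0,-10],[0,0,0],1]]'
python3 - <<'E'
from h import *
s=telemetry.sense(); im=viewer.snapshot('wrist')[:,:,::-1].copy(); cv2.imwrite('pics/w15.png',im); print(s['tool_pos'],s['tcp_rot'])
crop(im,250,130,410,240,5,'pics/w15c.png')
E
```

```text
ptr dir -28.23266611037061 tab dir -30.26475357940428 axis from ptr [678.83064598  34.68891723] from tab [680.28727773  36.67707316] tip gap 5.3235487524485245
ptr ptr -28.232666110370598 tabin -27.813232076766784 tabc -28.057421762098212 diff -0.17524434827238622
tab ptr -30.937764729440698 tabin -30.264753579404314 tabc -30.26475357940431 diff -0.6730111500363876
678.6,33.8 ptr -27.245493279329402 tabin -26.916364723021026 tabc -27.250896622123243 diff 0.005403342793840693
mean ptr -29.581495270579367 tabin -29.03568389283043 tabc -29.15845127229469 diff -0.4230439982846761
time: 27.3
tool_pos: [679.3, 34.6, 151.0]
tcp_rot: [180.0, -0.0, 36.7]
ft_force: [-0.1, 0.9, 0.2]
finger_gap: 85.4
time: 28.0
tool_pos: [679.6, 34.6, 251.9]
tcp_rot: [179.9, -0.1, 36.7]
ft_force: [1.0, 0.0, 0.0]
finger_gap: 85.2
[679.63034788  34.55936218 251.87516679] [ 1.79941932e+02 -7.44498943e-02  3.67167360e+01]
```

View pics/w15.png

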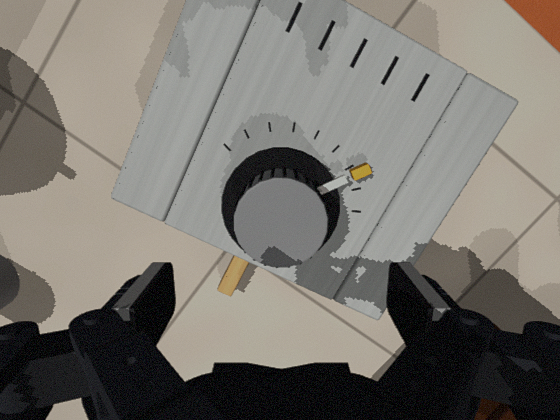

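View pics/w15c.png

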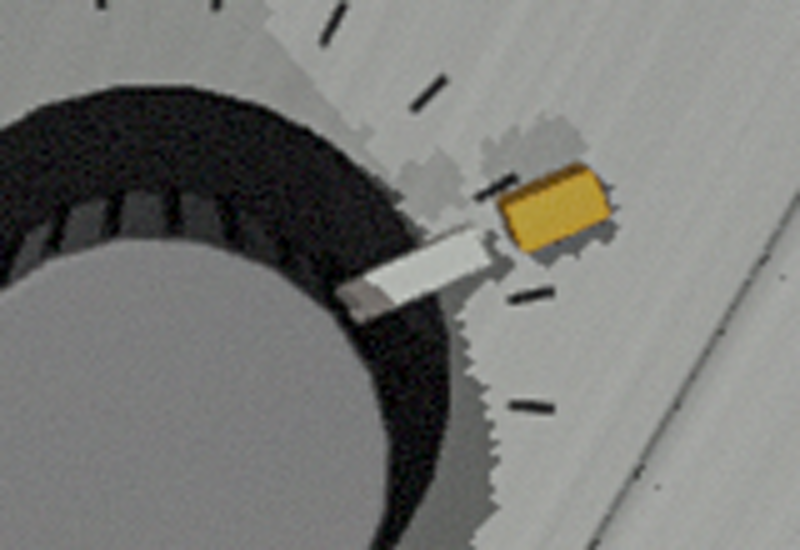

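The pointer looks in line with the tab. I'll compute it, and check the whole scene from the top camera after moving the arm aside.

```bash
python3 - <<'E'
from al import *
s={'tool_pos':np.array([679.63,34.56,251.87]),'tcp_rot':np.array([179.94,-.07,36.717])}
c=cam('wrist',s)
un=lambda p:(np.array(p)+.5)/5-.5+[250,130]
align(c,un,(353,304),(485,245),(513,231),(603,191))
E
python3 -m inch '[[[-2,0,-1],[0,0,0],1],[[-5,0,-2],[0,0,0],1],[[-9,0,-2],[0,0,0],1],[[-13,0,-2],[0,0,0],1],[[-17,0,-2],[0,0,0],1],[[-20,0,-2],[0,0,0],1],[[-20,0,-2],[0,0,0],1],[[-20,0,-2],[0,0,0],1]]'
python3 -m inch '[[[0,4,0],[0,0,0],1],[[0,8,0],[0,0,0],1],[[0,12,0],[0,0,0],1],[[0,16,0],[0,0,0],1],[[0,20,0],[0,0,0],1],[[0,22,0],[0,0,0],1],[[0,22,0],[0,0,0],1],[[0,22,0],[0,0,0],1]]'
python3 - <<'E'
from h import *
s=telemetry.sense(); print(s['tool_pos'],s['time'])
for n in ('top','side'):
    im=viewer.snapshot(n)[:,:,::-1].copy(); cv2.imwrite(f'pics/{n}16.png',im)
    if n=='top': crop(im,185,95,295,195,7,'pics/top16_oven.png')
E
```

```text
ptr dir -28.476393287598793 tab dir -28.607561831535484 axis from ptr [679.11407284  34.51225747] from tab [678.76162317  35.07984977] tip gap 4.423956986549022
ptr ptr -28.47639328759881 tabin -28.272898328982055 tabc -28.30942821150783 diff -0.16696507609098177
tab ptr -28.836935486361153 tabin -28.607561831535488 tabc -28.607561831535513 diff -0.22937365482563976
678.6,33.8 ptr -27.518634517559263 tabin -27.39046432541397 tabc -27.5230534655551 diff 0.004418947995837641
mean ptr -28.657666701388372 tabin -28.441086110806328 tabc -28.459174875376927 diff -0.19849182601144477
time: 28.85
tool_pos: [518.2, -85.2, 269.9]
tcp_rot: [-179.9, 0.0, 36.6]
ft_force: [-0.1, 0.2, -0.2]
finger_gap: 85.4
time: 29.65
tool_pos: [650.9, -260.5, 269.1]
tcp_rot: [-179.9, 0.0, 36.7]
ft_force: [0.1, 0.9, -0.8]
finger_gap: 85.4
[ 650.86371819 -260.51686593  269.10465647] 29.65
```

View pics/top16.png

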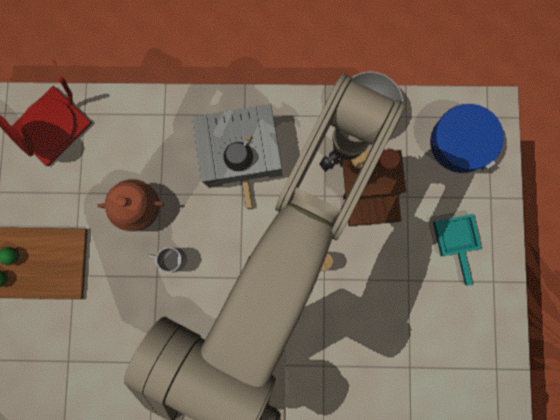

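View pics/top16_oven.png

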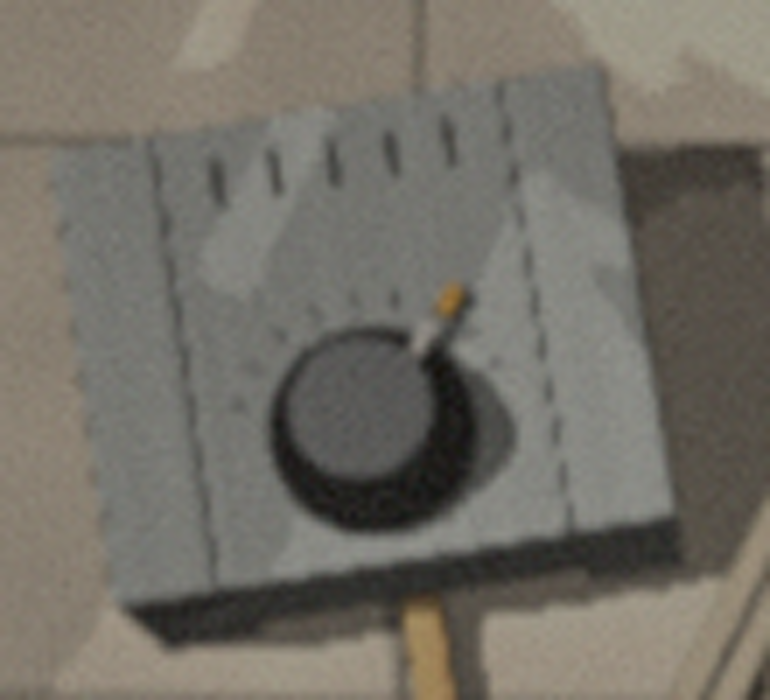

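View pics/side16.png

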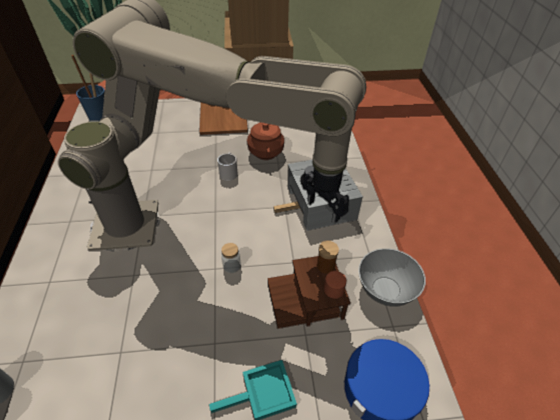

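The pointer is within about 0.2° of the tab, which is still at (450,300) in the crop as at the start. The handle points out at the robot, the pot, mug and jar haven't moved, and the arm is clear of everything. Handing in.

```bash
python3 - <<'E'
from bench import r
print(r.hand_in())
E
```

```text
the job is handed in; nothing more can be done
None
```

The job is done and handed in at about 30 s. I drew the tray out of the rack by its front wall, carried and turned it to face the warmer, and set it down in front of the mouth. I then regripped it by the handle, pushed the pan in and let go. Last, I turned the wheel about 111° clockwise to the brass tab, let go and moved the arm away.

**Last checks:**
- **Tray:** the pan's rear edge measures 11 to 14 mm inside the mouth, and the handle sticks out towards the robot.
- **Wheel:** my first turn stopped 2 to 3° short, so I added 2.4°. After letting go, the pointer measures within about 0.2° of the tab, with their tips 4.4 mm apart (5 mm nominal). The tab is at its starting pixel position.
- **Other things:** the pot, mug and jar look unmoved in the final pictures.
- **Forces:** wrist readings at the end of each move stayed at or below about 15 N.

**Disagreement:** the top and wrist cameras put the wheel's axis about 2 to 3 mm apart. This gave a side force of about 11 N while I turned the wheel, and it went away on release.

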